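# Set the bottle stop on the labelling cradle's index pin and hold it down

### The arm

A 6-joint arm with a two-finger parallel gripper is mounted at the origin on a cart in front of the work surface, level with it; the furniture and walls round the work are solid. World frame = base frame: x ahead of the robot, y to its left, z up, the work surface at z = 0. Lengths are in mm, angles in rad, forces in N, time in s.
With the tool pointing down it reaches from about 350 to 975 mm from the base axis. Payload 7.1 kg.
Tool frame: the origin (TCP) lies between the finger pads; the fingertips stand 19 mm ahead of it and the grasp point (between the pads) is the TCP (ctrl.tcp_to_tips is the distance from the TCP to the fingertips, in mm); z points along the fingers, y is the line along which they close (so a half turn about z gives the same grasp; the last joint's range is limited). The gripper opens to 88 mm and grips with 3 to 60 N. Pads are 20 mm wide; open, the fingers measure 115 mm over their backs; the gripper's body (75 mm by 178 mm) begins 61 mm behind the grasp point.
Start: joints at [-1.321, 0.423, 1.63, -0, 1.089, -0.019], TCP at [166.003, -602.535, 241.675] pointing down, gripper open.
Joint ranges: [-3, 3], [-0.9, 2.11], [0.09, 2.58], [-1.31, 4.45], [0.11, 2.69], [-2.54, 2.54]. Speed limits (rad/s): [2.39, 2.39, 3.01, 3.14, 3.14, 3.14].

### API

Orientations are given as a rotation vector (axis times angle).
In Python, from workcell import status, optics, ctrl gives the robot as it stands. The module is installed in compiled form; this text tells all that it offers.
- The arm moves only by the shell command python3 -m inch 'ROWS'. ROWS is JSON, a list that holds one entry, the list of rows, each a list of 7 numbers: the shift along the tool's x, y, z in mm, then the turn, a rotation vector about the tool's x, y, z in rad, then the opening in per cent of the stroke, from 0 (shut) to 100 (fully open). A call has 1 to 20 rows; each row is the pose to reach, as a shift and turn from the pose commanded when the call began, along the tool's axes at that moment; what a row does not reach only later rows make up. A row lasts 1/10 s, in which the tool goes at most 50 mm and 8.59 degrees, less where a joint would pass 70% of its speed; a pose out of reach is approached as far as the arm can. A call with a gripper value outside its range is refused whole. The fingers move at their own pace and stop on an object; the grip force is fixed at half the most. Time passes only in rows, so rows that repeat a pose let the fingers close. It gives the time, the measured TCP pose, the force, the opening and the grip force at its end, in the units of the state.
- status.get_obs(): the state, without advancing time (a new reading comes with each control period).
- optics.get_image(name): name is "scene" or "side" or "wrist"; returns a dict with "frame" (420x560x3 uint8, red, green, blue), "fx", "fy", "cx", "cy" (pixels), "rvec" (rotation vector, rad) and "tvec" (3), from world to camera coordinates, as OpenCV has them; the wrist camera has in their place "hand_eye" (4x4, takes a point from camera to tool coordinates, whose origin is the TCP and whose axes are the flange's). Camera axes: x right, y down, z forward; pixel columns grow to the right and rows downward; lengths in mm; the calibration is good to about 2 mm. A picture is of the moment at which its call begins: read the wrist's pose just before it. There is no depth.
- ctrl.close_job(): hands the job in; it is judged then, once.
The state is a dict: "t": time; "qpos": joint angles; "qvel": joint speeds; "joint_torque": joint torques, N m; "ee_pos": TCP position; "orientation": TCP orientation; "ft_force": force on the tool from outside, world axes, zero at the start; "moment": the same for the moment, N m; "width": finger opening in mm; "grasp_force": force on a finger pad.
Only numpy, scipy, OpenCV 4.12 (cv2) and the standard library are available. Lean on these libraries where they do the work, as an engineer would, in place of code of your own. Each camera call takes 0.05 s, during which the arm holds its last target. There are 200 camera calls.

### The job

Set up the labelling cradle for the next bottle size: take the blue bottle stop by its black grip, hook it over the cradle's steel guide bar at least 5 cm to one side of the red pointer, then slide it along the bar to the pointer until its foot drops over the locating pin it hides. Press it down against the sprung white strip until the foot is flush on the deck, and finish with the robot still holding it pressed down there, so that the clamp screw can be done up. Leave the other things on the table where they are.

Things in the scene. Friction and masses are not known exactly. Their poses are not given: they have to be found in the camera images.
- stop: loose blue bottle stop, about 0.3 kg, rigid, 40 mm wide (y), standing upright on its foot. Origin: in the plane of its underside, below the grip's centre. x points from foot to hook (away from the robot at yaw 0), y along the bar once hooked, z up. Foot: flat underside z = 0, x = -38 to +32.5 mm. Block's top at z = 58. A steel stop arm reaches forward to x = -88, z = 32 to 58, 11 mm thick
- stop_grip (a point): on the centre line of the black grip, 82 mm above the stop's underside, 24 mm above the block's shoulder: where to pinch it. The grip is 22 x 22 mm square, sides along the stop's x and y, from z = 58 to 99 mm of the stop
- stop_hole (a point): centre of the mouth of the blind hole in the foot's underside, at x = -22, y = 0, z = 0 mm of the stop; 14 mm (x) by 11 mm (y), 11.5 mm deep, with a 1.5 mm chamfer
- stop_slot (a point): centre of the ceiling of the hook's slot, at x = 40, y = 0, z = 42 mm of the stop. The slot is 15 mm wide (x = 32.5 to 47.5), open below and at both ends in y; behind it the rear leg, x = 47.5 to 58.5, down to z = 2 mm, with a black clamp screw head out to x = 73
- cradle: labelling cradle, fixed; grey base plate 190 mm (x) by 330 mm (y), deck top 20 mm above its origin (centre of its underside, on the table). y runs along the guide bar and the two black rollers, x away from the robot at yaw 0. Roller axes at x = -72 and -38 mm, tops 24 mm above the deck. With the stop on the bar its origin is at x = +20 mm of the cradle, yaw as the cradle's
- bar_mid (a point): middle of the round steel guide bar, 12 mm thick, on its axis: x = 60, y = 0, z = 50 mm of the cradle (30 mm above the deck). Bar free from y = -139 to +139 between black end blocks 44 mm tall above the deck, so the stop's middle fits from y = -115 to +115. With the foot on the deck the bar lies in the slot 6 mm below its ceiling
- index: index piece fixed on the cradle: locating pin and red pointer; its place along the cradle (y) varies. Origin: on the deck at the pin's axis, x = -2 mm of the cradle, same axes. Steel pin 8 mm thick, tapered nose from 7.5 to 10 mm above the deck. The red pointer, 18 mm wide, is on the base's front edge 96 mm in front of the pin at the same y, and stays in sight when the stop covers the pin
- pin (a point): tip of the locating pin, 10 mm above the deck. The hole belongs over it: then the stop's origin is 22 mm behind it (+x of the cradle) at the same y. Carry the foot more than 10 mm, and less than 25 mm, above the deck along the bar to pass over the pin with the hook still on the bar; on the pin it drops to 5 mm, resting on the sprung strip
- lift_strip (a joint): travel of the sprung white strip, m: 0 = up, top 5 mm above the deck; 0.005 = level with it. 10 mm wide, 250 mm long (y), at x = +20 mm of the cradle, so below the stop's grip. It bears the stop's weight, yields from about 5.5 N and is level at about 10 N; a push of 10 to 15 N holds the stop flush on the deck, let go it springs up
- bottle_wait: dark bottle with a cream label and black cap, 50 mm across, 177 mm tall, standing behind the cradle. Leave it alone. Origin: centre of its underside
- ink_pad: closed red ink pad tin, 68 x 106 x 19 mm, lying flat. Leave it alone. Origin: centre of its underside
- marker: capped black-and-white marker, 14 mm thick, 136 mm long, lying at the front edge of the table. Leave it alone. Origin: centre of its underside
- small_pot: small cream and red pot, 63 mm across, 34 mm tall. Leave it alone. Origin: centre of its underside
- stamp: black and grey date stamp, 39 x 58 x 74 mm, standing. Leave it alone. Origin: centre of its underside

How it is judged:
By the outcome, as a careful person would: the job done as asked, in the order asked, and still so for the second after the job is handed in, while the arm keeps its last pose, push and grip.
It also fails if it takes over 45 s, if anything falls off the work surface, if the arm or the gripper's body presses on something with over 40 N, if the wrist force passes 120 N, or if a joint passes its speed limit or range.

## Working session

There is one attempt and no reset: what is moved stays moved. The work goes in short steps, Python scripts to look and compute and a shell command to move; the robot and the scene stay as the last step left them, time stands still between calls to the robot, and variables do not carry over. Pictures are saved under pics/ and viewed, at most 10 in all, crops included, and the job is handed in when it is done.

```bash
mkdir -p pics
cat > h.py <<'E'
import numpy as np,cv2
from scipy.spatial.transform import Rotation as R
from workcell import status,optics,ctrl
def snap(n,f):
    o=status.get_obs(); d=optics.get_image(n); cv2.imwrite('pics/'+f,cv2.cvtColor(d['frame'],cv2.COLOR_RGB2BGR))
    if 'hand_eye' in d:
        T=np.eye(4);T[:3,:3]=R.from_rotvec(o['orientation']).as_matrix();T[:3,3]=o['ee_pos']
        C=T@np.array(d['hand_eye'])
    else:
        C=np.eye(4);r=R.from_rotvec(np.ravel(d['rvec'])).as_matrix();C[:3,:3]=r.T;C[:3,3]=-r.T@np.ravel(d['tvec'])
    np.savez('pics/'+f+'.npz',C=C,k=[d['fx'],d['fy'],d['cx'],d['cy']])
    return o
def ray(f,u,v,z):
    a=np.load('pics/'+f+'.npz');C=a['C'];k=a['k']
    r=C[:3,:3]@[(u-k[2])/k[0],(v-k[3])/k[1],1];return C[:3,3]+r*(z-C[2,3])/r[2]
def proj(f,P):
    a=np.load('pics/'+f+'.npz');C=a['C'];k=a['k']
    p=(np.atleast_2d(P)-C[:3,3])@C[:3,:3];return np.c_[k[0]*p[:,0]/p[:,2]+k[2],k[1]*p[:,1]/p[:,2]+k[3]]
E
python3 -c "
from h import *
o=snap('scene','s1.png');snap('side','d1.png');print(o)
print(R.from_rotvec(o['orientation']).as_matrix().round(3))"
```

```text
{'t': 0.0, 'qpos': array([-1.32102099e+00,  4.23828470e-01,  1.63069037e+00, -2.22650962e-05,
        1.08862433e+00, -1.90088277e-02]), 'qvel': array([ 0.00174988,  0.00097654,  0.00014008,  0.00134754, -0.00049317,
        0.00102815]), 'joint_torque': array([ 1.22423327e-03, -5.44613743e+01, -2.73665875e+01,  6.43747905e-02,
        2.28161219e-02, -1.07717667e-04]), 'ee_pos': array([ 165.85587145, -602.03488367,  240.90926817]), 'orientation': array([-3.11173855e+00, -4.20745428e-01,  3.11013606e-04]), 'ft_force': array([-0.5797863 ,  0.10085357,  0.15061601]), 'moment': array([ 0.01074709,  0.01357216, -0.0623732 ]), 'grasp_force': 0.0, 'width': 87.89497393229392}
[[ 0.964  0.266 -0.   ]
 [ 0.266 -0.964  0.001]
 [ 0.    -0.002 -1.   ]]
```

View pics/s1.png

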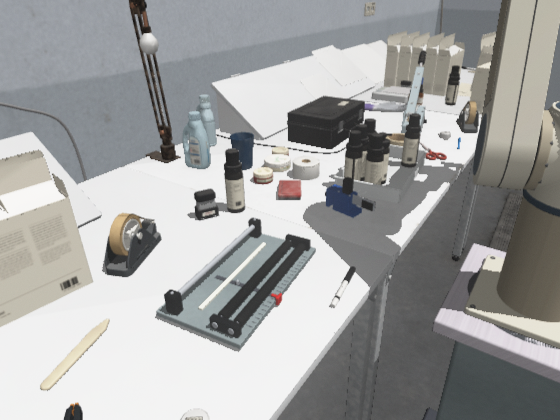

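View pics/d1.png

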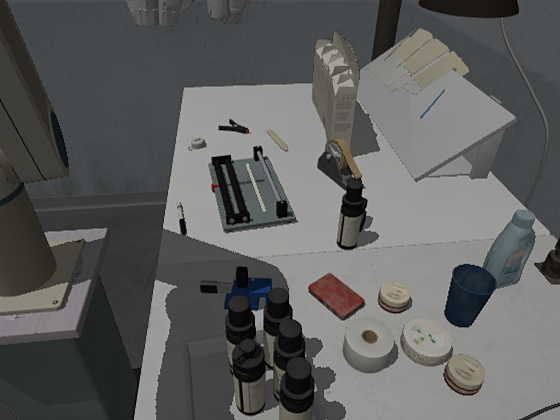

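The scene view shows the stop at (345,200) and the cradle around (240,285) with its red pointer at (276,298). In the side view the stop is at (245,290) with its arm reaching left to (203,287). The cradle is at (250,190) and the pointer at (214,187).

```bash
python3 -c "
from h import *
import numpy as np
np.set_printoptions(suppress=True,precision=1)
def tri(a,b):
    A=[];B=[]
    for f,(u,v) in ((('s1.png'),a),('d1.png',b)):
        p=ray(f,u,v,0);c=np.load('pics/'+f+'.npz')['C'][:3,3];d=(p-c)/np.linalg.norm(p-c);M=np.eye(3)-np.outer(d,d);A.append(M);B.append(M@c)
    return np.linalg.lstsq(np.vstack(A),np.hstack(B),rcond=None)[0]
print('grip',tri((348,180),(242,268)),'ptr',tri((276,298),(214,187)))
print('arm end side',ray('d1.png',203,287,45),'grip top',ray('d1.png',242,268,99),ray('s1.png',348,180,99))
for uv in [(209,158),(262,152),(294,222),(220,229)]: print('cr side',ray('d1.png',*uv,20))
for uv in [(163,315),(237,342),(316,246),(255,232)]: print('cr sc',ray('s1.png',*uv,20))
"
```

```text
grip [ 481.9 -128.6   96.1] ptr [423.3 288.3  16.1]
arm end side [ 403.1 -121.    45. ] grip top [ 484.7 -129.7   99. ] [ 475.6 -122.    99. ]
cr side [408.6 448.8  20. ]
cr side [578.2 470.1  20. ]
cr side [626.5 100.3  20. ]
cr side [438.5  92.9  20. ]
cr sc [569.7 446.9  20. ]
cr sc [411.1 421.8  20. ]
cr sc [446.5  92.   20. ]
cr sc [604.3 120.8  20. ]
```

```bash
python3 -m inch '[[[390,-382,-60,0,0,0.37,100],[390,-382,-60,0,0,0.37,100],[390,-382,-60,0,0,0.37,100],[390,-382,-60,0,0,0.37,100],[390,-382,-60,0,0,0.37,100],[390,-382,-60,0,0,0.37,100],[390,-382,-60,0,0,0.37,100],[390,-382,-60,0,0,0.37,100],[390,-382,-60,0,0,0.37,100],[390,-382,-60,0,0,0.37,100],[390,-382,-60,0,0,0.37,100],[390,-382,-60,0,0,0.37,100],[390,-382,-60,0,0,0.37,100],[390,-382,-60,0,0,0.37,100],[390,-382,-60,0,0,0.37,100],[390,-382,-60,0,0,0.37,100]]]'
python3 -c "
from h import *
o=snap('wrist','w1.png');print(o['ee_pos'],R.from_rotvec(o['orientation']).as_matrix().round(3));print(np.load('pics/w1.png.npz')['C'].round(2))"
```

```text
t: 1.7
ee_pos: [439.9, -131.8, 301.5]
orientation: [-3.137, 0.163, 0.001]
ft_force: [-0.1, 0.0, -0.3]
width: 87.9
grasp_force: 0.0
[ 439.90896924 -131.83234613  301.46784137] [[ 0.995 -0.103 -0.   ]
 [-0.103 -0.995  0.   ]
 [-0.001 -0.    -1.   ]]
[[-1.0000e-01 -9.6000e-01 -2.6000e-01  5.1060e+02]
 [-9.9000e-01  1.0000e-01  3.0000e-02 -1.3996e+02]
 [-0.0000e+00  2.6000e-01 -9.6000e-01  4.4381e+02]
 [ 0.0000e+00  0.0000e+00  0.0000e+00  1.0000e+00]]
```

View pics/w1.png

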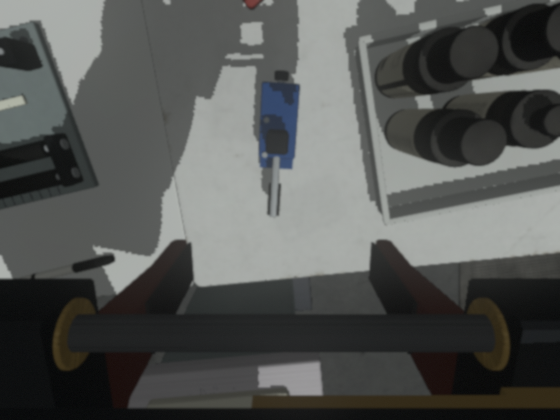

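The wrist view shows the stop from above: grip top centre about (277,142), block from (280,83) to (276,167), arm tip at (273,213). The crate of bottles is to the right, nearest cap at (480,140), and a corner of the cradle is at the left edge.

```bash
python3 -c "
from h import *
import numpy as np
np.set_printoptions(suppress=True,precision=1)
f='w1.png'
print('grip',ray(f,277,142,99))
g=cv2.imread('pics/w1.png').astype(int)
m=((g[...,0]>g[...,2]+35)).astype('uint8');m[:70]=0;m[175:]=0;m[:,:240]=0;m[:,310:]=0
v,u=np.nonzero(m);P=np.array([ray(f,a,b,58)[:2] for a,b in zip(u,v)],dtype=np.float32)
print(len(P));r=cv2.minAreaRect(P);print(r,cv2.boxPoints(r))
print('arm',ray(f,273.5,213,50),ray(f,276,155,55));print('cap',ray(f,450,150,177),ray(f,385,130,60),ray(f,475,140,177))
"
```

```text
grip [ 482.  -133.2   99. ]
1466
((494.6119079589844, -135.16835021972656), (37.3685188293457, 86.39995574951172), 80.58807373046875) [[ 448.9 -146.5]
 [ 534.2 -160.7]
 [ 540.3 -123.8]
 [ 455.  -109.7]]
arm [ 397.5 -119.5   50. ] [ 464.4 -129.8   55. ]
cap [ 469. -263.  177.] [ 479.3 -247.9   60. ] [ 474.5 -281.4  177. ]
```

```bash
python3 -m inch '[[[43,-3.5,50,0,0,0.057,100],[43,-3.5,100,0,0,0.057,100],[43,-3.5,150,0,0,0.057,100],[43,-3.5,190,0,0,0.057,100],[43,-3.5,210,0,0,0.057,100],[43,-3.5,219,0,0,0.057,100],[43,-3.5,219,0,0,0.057,100],[43,-3.5,219,0,0,0.057,100]]]'
python3 -c "
from h import *
o=snap('wrist','w2.png');print(R.from_rotvec(o['orientation']).as_matrix().round(3))"
```

```text
t: 2.55
ee_pos: [484.6, -132.2, 83.8]
orientation: [3.131, -0.249, 0.003]
ft_force: [0.1, 0.1, 0.2]
width: 87.7
grasp_force: 0.0
[[ 0.987 -0.158  0.002]
 [-0.158 -0.987 -0.001]
 [ 0.002  0.    -1.   ]]
```

View pics/w2.png

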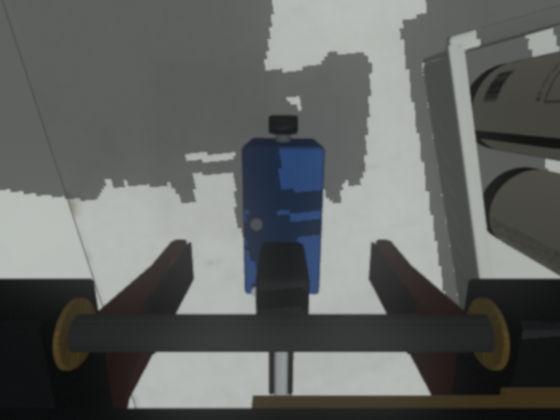

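The stop is centred between the fingers and aligned with the tool: its block edges are at u 245 and 322, the grip at (283,275), the rear edge at v 140. I'll close and lift.

```bash
python3 -c "
from h import *
a=ray('w2.png',283.5,141,58);o=status.get_obs()
M=R.from_rotvec(o['orientation']).as_matrix()
for n,p in (('rear',a),('gripfarTop',ray('w2.png',282,243,99)),('gripside L',ray('w2.png',257,262,99)),('R',ray('w2.png',307,262,99)),('grip near top',ray('w2.png',282,284,99))): print(n,(M.T@(p-o['ee_pos'])).round(1))
"
python3 -m inch '[[[0,0,0,0,0,0,0],[0,0,0,0,0,0,0],[0,0,0,0,0,0,0],[0,0,0,0,0,0,0],[0,0,0,0,0,0,0],[0,0,0,0,0,0,0],[0,0,0,0,0,0,0],[0,0,0,0,0,0,0],[0,0,-20,0,0,0,0],[0,0,-60,0,0,0,0],[0,0,-100,0,0,0,0],[0,0,-140,0,0,0,0],[0,0,-140,0,0,0,0],[0,0,-140,0,0,0,0]]]'
```

```text
rear [57.1  2.1 26.4]
gripfarTop [ 21.9   1.3 -14.7]
gripside L [ 14.1  -8.4 -14.8]
R [ 14.   11.  -14.8]
grip near top [  4.6   1.3 -14.8]
t: 4.0
ee_pos: [483.6, -131.5, 222.8]
orientation: [3.132, -0.248, 0.002]
ft_force: [-1.4, 1.2, -2.8]
width: 21.6
grasp_force: 30.0
```

```bash
python3 -m inch '[[[-20,0,-40,0,0,0,0],[-35,-40,-80,0,0,-0.1,0],[-50,-85,-87,0,0,-0.2,0],[-65,-130,-87,0,0,-0.26,0],[-80,-175,-87,0,0,-0.26,0],[-95,-220,-87,0,0,-0.26,0],[-105,-265,-87,0,0,-0.26,0],[-110,-310,-87,0,0,-0.26,0],[-110,-335,-87,0,0,-0.26,0],[-110,-348,-87,0,0,-0.26,0],[-110,-348,-87,0,0,-0.26,0],[-110,-348,-87,0,0,-0.26,0]]]'
python3 -c "
from h import *
o=snap('wrist','w3.png');print(R.from_rotvec(o['orientation']).as_matrix().round(3),ray('d1.png',348,243,0),ray('s1.png',235,208,0))"
```

```text
t: 5.2
ee_pos: [429.3, 228.3, 308.4]
orientation: [3.136, 0.16, -0.004]
ft_force: [-0.8, -0.6, -3.1]
width: 21.5
grasp_force: 30.0
[[ 0.995  0.102 -0.002]
 [ 0.102 -0.995 -0.002]
 [-0.003  0.001 -1.   ]] [751.83638589  27.74323235   0.        ] [751.16854466  24.85912583   0.        ]
```

View pics/w3.png

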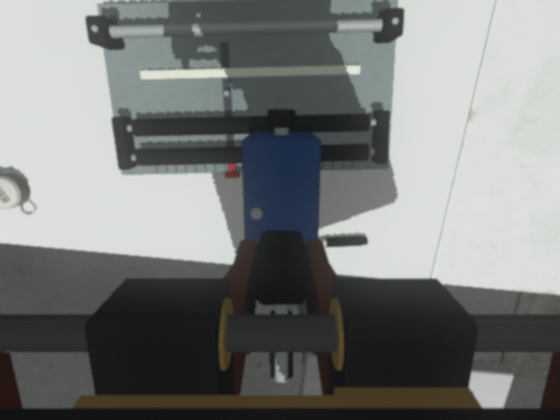

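The wrist view shows the whole cradle: white strip from (140,75) to (360,70), bar along v≈27, pointer at (232,170), pin probably near (227,92). I'll enlarge it to pick these points.

```bash
python3 -c "
import cv2
g=cv2.imread('pics/w3.png')[0:190,85:410];g=cv2.convertScaleAbs(g,alpha=1.5,beta=20);cv2.imwrite('pics/w3c.png',cv2.resize(g,(780,456),interpolation=cv2.INTER_CUBIC))"
```

```text
(no output)
```

View pics/w3c.png

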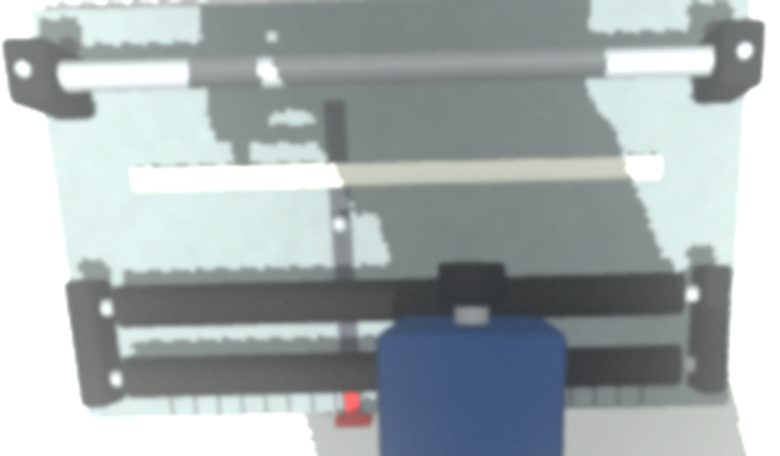

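The crop, scaled 2.4x, shows the pin tip at (339,224), strip ends at (129,180) and (663,167), bar ends at (57,75) and (714,62), and the pointer at (352,402). Next I'll fit the cradle pose.

```bash
cat > fit.py <<'E'
from h import *
from scipy.optimize import least_squares
px=np.array([[339,224],[129,180],[663,167],[57,75],[714,62]])/2.4+[85,0]
def pts(p):
    L=np.array([[-2,p[3],30],[20,125,25],[20,-125,25],[60,139,50],[60,-139,50]])
    c,s=np.cos(p[2]),np.sin(p[2]);return np.c_[L[:,0]*c-L[:,1]*s+p[0],L[:,0]*s+L[:,1]*c+p[1],L[:,2]]
f=lambda p:(proj('w3.png',pts(p))-px).ravel()
r=least_squares(f,[510,270,.1,20],x_scale=[1,1,.01,1]);p=r.x
print('cradle',p[:2],'yaw',p[2],'pin y',p[3],'\nres px',r.fun.reshape(-1,2).round(2).tolist())
np.save('cr.npy',p);c,s=np.cos(p[2]),np.sin(p[2])
W=lambda x,y:np.array([x*c-y*s+p[0],x*s+y*c+p[1]])
for dy in (0,-70,-65): print(dy,'stop origin',W(20,p[3]+dy).round(1))
q=ray('w3.png',*(np.array([352,402])/2.4+[85,0]),20)[:2]-p[:2];print('pointer local',q@[c,s],q@[-s,c])
# stop in hand: rear top edge v=134, z of stop 58
E
python3 fit.py
python3 -c "
from h import *
o=status.get_obs();M=R.from_rotvec(o['orientation']).as_matrix()
zt=o['ee_pos'][2]-83.8+58
for u,v in ((282,134),(243,150),(320,150)): print((M.T@(ray('w3.png',u,v,zt)-o['ee_pos'])).round(1))
print(o['ee_pos'])"
```

```text
cradle [517.65938788 271.43042005] yaw 0.12106036336431736 pin y 26.91386727446426 
res px [[-0.01, -0.36], [0.33, -0.38], [-1.07, 0.28], [2.61, 0.2], [-1.92, -0.31]]
0 stop origin [534.3 300.6]
-70 stop origin [542.7 231.1]
-65 stop origin [542.1 236. ]
pointer local -88.58225789291741 27.038588079326544
[60.4  0.8 25.7]
[ 53.  -17.5  25.7]
[53.  18.7 25.7]
[429.43725202 228.06859561 308.77803551]
```

```bash
python3 -m inch '[[[40,3,0,0,0,-0.019,0],[80,6,20,0,0,-0.019,0],[113,8.6,50,0,0,-0.019,0],[113,8.6,90,0,0,-0.019,0],[113,8.6,125,0,0,-0.019,0],[113,8.6,145,0,0,-0.019,0],[113,8.6,155,0,0,-0.019,0],[113,8.6,155,0,0,-0.019,0],[113,8.6,155,0,0,-0.019,0]]]'
python3 -c "
from h import *
o=snap('wrist','w4.png');print(o['ee_pos'],R.from_rotvec(o['orientation']).as_matrix().round(4))"
```

```text
t: 6.15
ee_pos: [543.9, 232.0, 155.8]
orientation: [-3.136, -0.188, -0.002]
ft_force: [-0.2, -0.3, -2.1]
width: 21.8
grasp_force: 30.0
[543.94626737 232.01302837 155.77475823] [[ 9.928e-01  1.197e-01  1.400e-03]
 [ 1.197e-01 -9.928e-01  5.000e-04]
 [ 1.500e-03 -4.000e-04 -1.000e+00]]
```

View pics/w4.png

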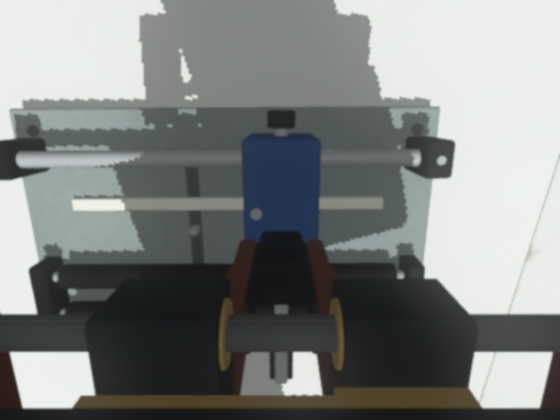

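The wrist view has the bar at v≈158 on both sides of the stop, whose rear top edge is at v≈134 and sides at u 243–320. The pin is at (195,230). I'll measure their offsets.

```bash
cat > m.py <<'E'
from h import *
f='w4.png';g=cv2.cvtColor(cv2.imread('pics/'+f),cv2.COLOR_BGR2GRAY).astype(int)
for u in (215,232,335,360): print(u,g[146:172,u].tolist())
print('blk',cv2.imread('pics/'+f)[126:146,265:310:22,0].T.tolist())
o=status.get_obs();M=R.from_rotvec(o['orientation']).as_matrix()
L=lambda u,v,z:(M.T@(ray(f,u,v,z)-o['ee_pos'])).round(2)
for uv in ((130,159),(232,158.5),(335,158.3),(400,158)): print('bar',L(*uv,50))
print('rear',L(282,134.5,o['ee_pos'][2]-83.8+58)); print('pin',L(195,230,30))
print('hook exp px',proj(f,M@np.array([58.5,0,25.8])+o['ee_pos']))
E
python3 m.py
```

```text
215 [83, 82, 82, 84, 87, 92, 95, 97, 100, 102, 106, 109, 107, 104, 102, 100, 98, 95, 90, 86, 82, 81, 81, 81, 82, 81]
232 [82, 82, 81, 83, 87, 92, 95, 97, 100, 103, 105, 109, 107, 104, 102, 99, 97, 94, 89, 85, 81, 81, 82, 82, 83, 82]
335 [86, 85, 86, 88, 91, 93, 96, 99, 101, 104, 107, 108, 106, 103, 100, 98, 95, 92, 88, 84, 82, 84, 85, 85, 85, 85]
360 [87, 86, 87, 89, 92, 94, 98, 99, 102, 105, 107, 107, 105, 103, 102, 99, 96, 93, 88, 84, 83, 84, 86, 85, 86, 86]
blk [[84, 84, 85, 85, 85, 84, 79, 73, 69, 67, 67, 68, 70, 74, 78, 80, 82, 83, 82, 83], [38, 44, 59, 77, 85, 87, 87, 85, 82, 77, 72, 68, 70, 72, 78, 80, 81, 81, 82, 81], [86, 86, 85, 86, 86, 86, 82, 75, 70, 67, 67, 68, 69, 74, 79, 81, 82, 83, 84, 84]]
bar [  38.02 -104.93  106.36]
bar [ 38.29 -33.34 106.32]
bar [ 38.34  38.9  106.27]
bar [ 38.49  84.47 106.24]
rear [59.96  1.45 25.95]
pin [-21.44 -67.83 126.19]
hook exp px [[278.89904054 137.70432365]]
```

```bash
python3 -c "
from h import *
f='w4.png';o=status.get_obs();M=R.from_rotvec(o['orientation']).as_matrix()
for ox in (-2,-1,0,1):
  print(ox,[proj(f,M@np.array([58.5+ox,10,83.8-z])+o['ee_pos'])[0,1].round(1) for z in (58,2)])
for x in (38,39,40): print(x,proj(f,M@np.array([x,-33,106.3])+o['ee_pos'])[0,1].round(1))
print(o['ee_pos'])
g=cv2.imread('pics/w4.png')[126:150,300];print(g.tolist())"
```

```text
-2 [np.float64(142.0), np.float64(134.2)]
-1 [np.float64(139.9), np.float64(132.6)]
0 [np.float64(137.7), np.float64(131.0)]
1 [np.float64(135.5), np.float64(129.3)]
38 158.9
39 157.5
40 156.1
[544.18384327 232.3081658  156.20266601]
[[86, 86, 79], [87, 87, 80], [87, 88, 81], [86, 87, 79], [86, 86, 79], [84, 84, 76], [80, 76, 68], [73, 62, 52], [68, 51, 40], [67, 47, 35], [67, 48, 35], [67, 47, 34], [69, 48, 35], [73, 50, 35], [77, 52, 36], [80, 54, 38], [82, 55, 38], [82, 54, 37], [83, 55, 38], [82, 54, 37], [82, 54, 37], [82, 54, 37], [82, 54, 37], [82, 54, 37]]
```

```bash
python3 -m inch '[[[0,0,8,0,0,-0.001,0],[0,0,14,0,0,-0.001,0],[0,0,17,0,0,-0.001,0],[0,0,19,0,0,-0.001,0],[0,0,21,0,0,-0.001,0],[0,0,22,0,0,-0.001,0],[0,0,22,0,0,-0.001,0]]]'
```

```text
t: 6.9
ee_pos: [543.1, 232.4, 132.6]
orientation: [3.136, 0.191, -0.0]
ft_force: [-0.1, 0.0, -2.7]
width: 21.7
grasp_force: 30.0
```

No contact force, and the leg's lower edge is now below the bar's top, so the hook is on. I'll lower it to about 17 mm above the deck.

```bash
python3 -m inch '[[[0,0,3,0,0,0,0],[0,0,6,0,0,0,0],[0,0,9,0,0,0,0],[0,0,11,0,0,0,0],[0,0,12,0,0,0,0],[0,0,12,0,0,0,0]]]'
python3 -c "
from h import *
o=snap('wrist','w5.png');snap('side','d5.png');print(o['ee_pos'],o['ft_force'],o['moment'],o['orientation'])
g=cv2.imread('pics/d5.png')[110:270,170:330];h=cv2.imread('pics/w5.png')[70:300,120:440]
cv2.imwrite('pics/c5.png',np.hstack([cv2.resize(g,(360,360)),cv2.resize(h,(440,360))]))"
```

```text
t: 7.5
ee_pos: [543.1, 232.3, 120.4]
orientation: [3.136, 0.191, -0.001]
ft_force: [-0.4, -0.8, -1.9]
width: 21.8
grasp_force: 30.0
[543.07362356 232.34000238 120.444743  ] [-0.43259566 -0.83890765 -1.92754791] [ 0.028095   -0.01144876 -0.01090221] [ 3.13566808e+00  1.91225272e-01 -5.35066109e-04]
```

View pics/c5.png

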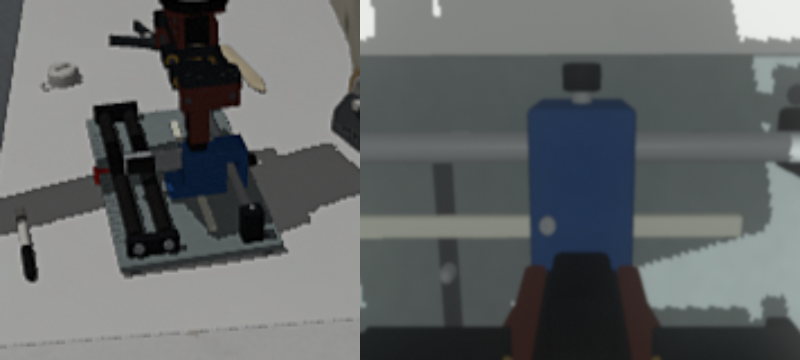

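The stop is hooked on the bar, with the bar running under the block in both views. The pin tip in the wrist frame is at about (183.3,243.8). Next is the slide distance.

```bash
python3 -c "
from h import *
f='w5.png';o=status.get_obs();M=R.from_rotvec(o['orientation']).as_matrix();L=lambda u,v,z:(M.T@(ray(f,u,v,z)-o['ee_pos'])).round(2)
print(L(183.3,243.8,30),L(281.4,139,o['ee_pos'][2]-25.8),L(281.2,90,o['ee_pos'][2]-83.8+22))
p=np.load('cr.npy');c,s=np.cos(p[2]),np.sin(p[2]);q=o['ee_pos'][:2]-p[:2];print('local',q@[c,s],q@[-s,c],'pin',p[3]);print(M.round(4))"
```

```text
[-19.35 -67.89  90.7 ] [58.02  0.94 25.8 ] [81.74  0.91 61.81]
local 20.66286954891733 -41.822857777758614 pin 26.91386727446426
[[ 9.926e-01  1.216e-01  1.000e-04]
 [ 1.216e-01 -9.926e-01  0.000e+00]
 [ 1.000e-04 -0.000e+00 -1.000e+00]]
```

```bash
python3 -m inch '[[[0,-6,0,0,0,0,0],[0,-16,0,0,0,0,0],[0,-27,0,0,0,0,0],[0,-38,0,0,0,0,0],[0,-48,0,0,0,0,0],[0,-57,0,0,0,0,0],[0,-64,0,0,0,0,0],[0,-68,0,0,0,0,0],[0,-68.8,0,0,0,0,0],[0,-68.8,0,0,0,0,0],[0,-68.8,0,0,0,0,0]]]'
python3 -c "
from h import *
import time
o=snap('wrist','w6.png');print(o['ft_force'])
p=np.load('cr.npy');c,s=np.cos(p[2]),np.sin(p[2]);q=o['ee_pos'][:2]-p[:2];print('local',q@[c,s],q@[-s,c],o['ee_pos'][2])"
python3 -m inch '[[[0,0,2,0,0,0,0],[0,0,4,0,0,0,0],[0,0,6,0,0,0,0],[0,0,8,0,0,0,0],[0,0,8,0,0,0,0],[0,0,8,0,0,0,0]]]'
```

```text
t: 8.7
ee_pos: [537.6, 299.7, 123.4]
orientation: [3.133, 0.196, 0.009]
ft_force: [4.5, -12.4, 16.7]
width: 25.2
grasp_force: 32.5
[  4.49228732 -12.43627314  16.68547902]
local 23.166192907914176 25.621719760693757 123.43204498012342
t: 9.35
ee_pos: [536.9, 300.0, 116.7]
orientation: [3.133, 0.196, 0.007]
ft_force: [-3.2, -13.1, 28.2]
width: 26.0
grasp_force: 32.9
```

Unexpected force, and the grip opened to 25 mm, so the stop has probably turned in the fingers. I'll look before moving again.

```bash
python3 -c "
from h import *
o=snap('wrist','w7.png');snap('side','d7.png');snap('scene','s7.png');print(o['moment'])
g=cv2.imread('pics/d7.png')[120:240,180:310];h=cv2.imread('pics/w7.png')[40:320,130:430];k=cv2.imread('pics/s7.png')[190:350,150:330]
I=cv2.INTER_CUBIC
cv2.imwrite('pics/c7.png',np.vstack([np.hstack([cv2.resize(g,(400,300),None,0,0,I),cv2.resize(k,(400,300),None,0,0,I)]),np.hstack([cv2.resize(h,(400,300)),cv2.resize(cv2.imread('pics/w6.png')[40:320,130:430],(400,300))])]))"
```

```text
[-3.0516122   0.23637241  0.56106893]
```

View pics/c7.png

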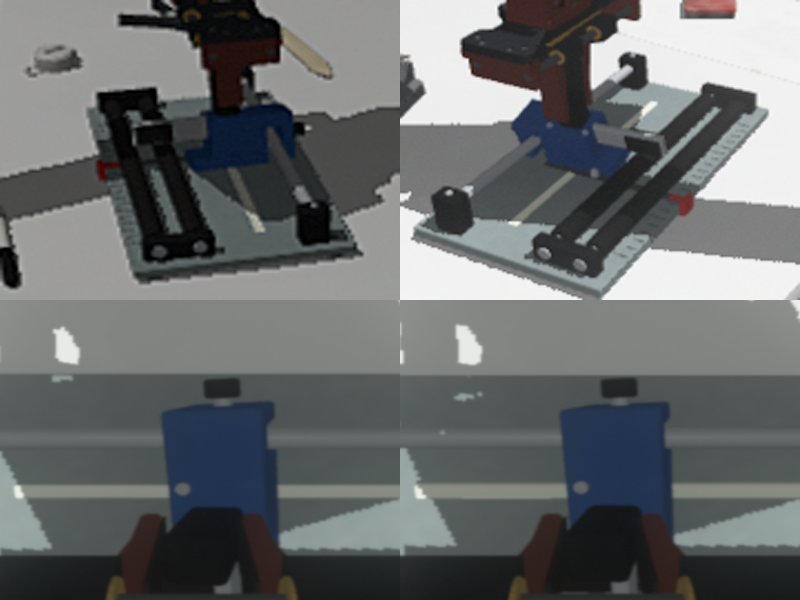

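The lower wrist crops show the stop rolled in the fingers, its foot lagging towards -y, so the foot caught the pin's side. I'll retreat along the bar, let the grip square it up, and measure its actual foot height.

```bash
python3 -m inch '[[[0,4,-4,0,0,0,0],[0,10,-8,0,0,0,0],[0,18,-8,0,0,0,0],[0,26,-8,0,0,0,0],[0,34,-8,0,0,0,0],[0,40,-8,0,0,0,0],[0,40,-8,0,0,0,0],[0,40,-8,0,0,0,0]]]'
cat > foot.py <<'E'
import sys
from h import *
# project foot edge segments (x=-38 front, y=+-20) for trial heights; compare with blue mask
def blue(f):
    g=cv2.imread('pics/'+f).astype(int);m=((g[...,0]>g[...,2]+30)&(g[...,0]>g[...,1]+15)).astype('uint8')
    return m
def model(ee,M,dz,ox,roll=0):
    pts=[]
    for x,z in ((-38,0),(-38,58),(32.5,0),(58.5,58),(58.5,2),(47.5,2)):
        for y in (-20,20): pts.append([x+ox,y,83.8+dz-z])   # tool frame; z down
    return np.array(pts)@M.T+ee
if __name__=='__main__':
    ims=sys.argv[2:];ee,rv=np.load(sys.argv[1])
    M=R.from_rotvec(rv).as_matrix()
    for f in ims:
        m=blue(f);roi=np.zeros_like(m);c=proj(f,model(ee,M,0,0)).mean(0).astype(int);roi[c[1]-35:c[1]+40,c[0]-45:c[0]+45]=1;m*=roi
        v,u=np.nonzero(m);print(f,len(u),'mask u',u.min(),u.max(),'v',v.min(),v.max())
        for dz in (-4,0,4,8,12):
            h=cv2.convexHull(proj(f,model(ee,M,dz,0)).astype(np.float32)).astype(int)
            k=np.zeros_like(m);cv2.fillConvexPoly(k,h,1)
            print(dz,'bbox',h[:,0].min(0),h[:,0].max(0),'IoU',round((k&m).sum()/(k|m).sum(),3))
E
python3 -c "
from h import *
o=snap('wrist','w8.png');snap('side','d8.png');snap('scene','s8.png');print(o['ft_force'],o['width'])
np.save('p8.npy',[o['ee_pos'],o['orientation']]);np.save('p5.npy',[[543.1,232.3,120.4],[3.136,.191,-.001]]);np.save('p1.npy',[[484.2,-132.,83.8],[3.131,-.249,.003]])"
for a in 'p5 d5' 'p8 d8' 'p8 s8' 'p1 d1' 'p1 s1'; do set -- $a; python3 foot.py $1.npy $2.png; done
```

```text
t: 10.3
ee_pos: [540.2, 260.6, 120.8]
orientation: [3.135, 0.191, 0.001]
ft_force: [2.8, -1.4, 2.1]
width: 21.5
grasp_force: 30.0
[ 2.83187465 -1.40964935  2.14318305] 21.50934686341597
d5.png 620 mask u 243 279 v 170 197
-4 bbox [241 164] [279 194] IoU 0.469
0 bbox [241 165] [279 195] IoU 0.517
4 bbox [241 166] [279 196] IoU 0.558
8 bbox [241 167] [279 197] IoU 0.608
12 bbox [241 169] [279 199] IoU 0.622
d8.png 593 mask u 241 276 v 166 193
-4 bbox [239 158] [277 188] IoU 0.417
0 bbox [239 160] [277 189] IoU 0.47
4 bbox [239 161] [277 190] IoU 0.506
8 bbox [239 162] [277 191] IoU 0.544
12 bbox [239 163] [277 193] IoU 0.587
s8.png 1008 mask u 211 259 v 236 277
-4 bbox [207 227] [258 271] IoU 0.413
0 bbox [207 229] [258 273] IoU 0.457
4 bbox [207 230] [258 274] IoU 0.503
8 bbox [208 232] [258 276] IoU 0.571
12 bbox [208 233] [258 277] IoU 0.591
d1.png 704 mask u 225 270 v 278 309
-4 bbox [222 274] [271 308] IoU 0.414
0 bbox [222 275] [271 310] IoU 0.411
4 bbox [222 276] [271 311] IoU 0.417
8 bbox [222 278] [271 312] IoU 0.419
12 bbox [223 279] [271 313] IoU 0.406
s1.png 619 mask u 326 360 v 184 216
-4 bbox [323 181] [361 216] IoU 0.605
0 bbox [323 183] [361 217] IoU 0.64
4 bbox [323 184] [361 218] IoU 0.622
8 bbox [323 185] [361 219] IoU 0.608
12 bbox [323 186] [361 221] IoU 0.578
```

The foot sits about 12 mm lower in the grip than I assumed, because the lift began before the fingers had fully gripped. It is square in the pads again and resting on the strip, which explains the roughly 5 N of support. I'll lift 12 mm to clear the pin and check.

```bash
python3 -m inch '[[[0,0,-4,0,0,0,0],[0,0,-8,0,0,0,0],[0,0,-12,0,0,0,0],[0,0,-12,0,0,0,0],[0,0,-12,0,0,0,0],[0,0,-12,0,0,0,0]]]'
python3 -c "
from h import *
o=snap('wrist','w9.png');snap('side','d9.png');snap('scene','s9.png');print(o['ee_pos'],o['ft_force'],o['moment'])
np.save('p9.npy',[o['ee_pos'],o['orientation']])
p=np.load('cr.npy');c,s=np.cos(p[2]),np.sin(p[2]);q=o['ee_pos'][:2]-p[:2];print('local',q@[c,s],q@[-s,c],'pin',p[3]);print(R.from_rotvec(o['orientation']).as_matrix().round(4))
g=cv2.imread('pics/d9.png')[120:240,190:320];h=cv2.imread('pics/w9.png')[60:320,120:420];k=cv2.imread('pics/s9.png')[200:320,170:300]
I=cv2.INTER_CUBIC
cv2.imwrite('pics/c9.png',np.hstack([cv2.resize(g,(250,240),None,0,0,I),cv2.resize(k,(250,240),None,0,0,I),cv2.resize(h,(277,240),None,0,0,I)]))
"; python3 foot.py p9.npy d9.png s9.png
```

```text
t: 11.05
ee_pos: [539.7, 260.9, 132.3]
orientation: [3.135, 0.192, -0.0]
ft_force: [4.4, -0.9, -4.0]
width: 22.0
grasp_force: 30.0
[539.66109814 260.9004136  132.27439534] [ 4.43755475 -0.94773361 -3.99854844] [ 0.04621792 -1.15462819 -0.00330719]
local 20.569027865042255 -13.109972651753514 pin 26.91386727446426
[[ 9.926e-01  1.218e-01 -0.000e+00]
 [ 1.218e-01 -9.926e-01 -3.000e-04]
 [-1.000e-04  3.000e-04 -1.000e+00]]
d9.png 603 mask u 241 276 v 162 189
-4 bbox [239 155] [277 184] IoU 0.418
0 bbox [239 156] [277 186] IoU 0.468
4 bbox [239 157] [277 187] IoU 0.517
8 bbox [239 158] [277 188] IoU 0.557
12 bbox [239 160] [277 189] IoU 0.619
s9.png 1057 mask u 210 258 v 232 273
-4 bbox [207 223] [258 267] IoU 0.441
0 bbox [207 224] [258 268] IoU 0.474
4 bbox [207 226] [258 270] IoU 0.533
8 bbox [207 227] [258 271] IoU 0.575
12 bbox [207 229] [258 273] IoU 0.624
```

```bash
cat > dot.py <<'E'
from h import *
import sys
for f in sys.argv[1:]:
    b=cv2.imread('pics/'+f).astype(int);roi=b[195:240,246:268]
    w=np.clip(roi[...,2]-70,0,None);w=w/w.sum();V,U=np.mgrid[195:240,246:268]
    m=(b[...,0]>b[...,2]+25)&(b[...,0]>b[...,1]+12);m[:,:200]=0;m[:,360:]=0
    ed=[(v,np.nonzero(m[v])[0].min(),np.nonzero(m[v])[0].max()) for v in (150,170,190,210,225) if m[v].any()]
    vv=np.nonzero(m[:,300])[0]
    print(f,'dot',(w*U).sum().round(1),(w*V).sum().round(1),'edges',[tuple(map(int,e)) for e in ed],'rear v',vv.min() if len(vv) else None)
E
python3 dot.py w2.png w4.png w5.png w8.png w9.png
```

```text
w2.png dot 255.8 224.2 edges [(150, 244, 324), (170, 247, 323), (190, 252, 321), (210, 244, 321), (225, 265, 317)] rear v 145
w4.png dot 255.9 213.8 edges [(150, 242, 319), (170, 243, 319), (190, 244, 318), (210, 244, 317), (225, 244, 317)] rear v 134
w5.png dot 255.9 213.8 edges [(150, 242, 319), (170, 243, 319), (190, 243, 318), (210, 245, 317), (225, 244, 317)] rear v 134
w8.png dot 256.5 214.3 edges [(150, 243, 319), (170, 244, 318), (190, 244, 318), (210, 246, 317), (225, 245, 317)] rear v 136
w9.png dot 256.4 213.8 edges [(150, 243, 319), (170, 244, 318), (190, 244, 318), (210, 246, 317), (225, 245, 317)] rear v 135
```

View pics/c9.png

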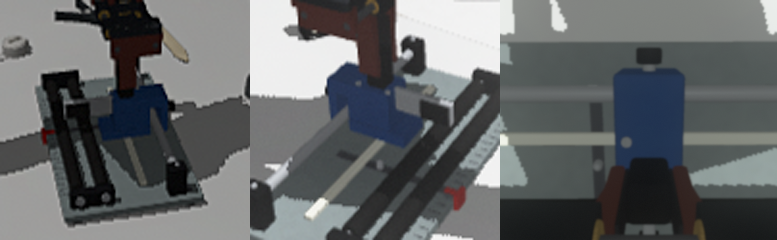

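The stop sits square in the fingers again and hooked over the bar, with the pin at about (598,165) in the right panel, left of the foot. Compute the exact foot offset from the dot shift, and the remaining slide.

```bash
python3 -c "
from h import *
def T(f,ee,rv):return np.array(ee),R.from_rotvec(rv).as_matrix()
ee2,M2=T('w2.png',[484.6,-132.2,83.8],[3.131,-.249,.003])
ee,rv=np.load('p9.npy');M=R.from_rotvec(rv).as_matrix()
d=M2.T@(ray('w2.png',255.8,224.2,58)-ee2);r=M2.T@(ray('w2.png',300,145,58)-ee2)
for dz in (4,6,8,9,10,11,12,14): print(dz,proj('w9.png',M@(d+[0,0,dz])+ee).round(1),proj('w9.png',M@(r+[0,0,dz])+ee).round(1),[ (proj('w9.png',M@np.array([50,20,25.8+dz])+ee)-proj('w9.png',M@np.array([50,-20,25.8+dz])+ee))[0,0].round(1)])
u,v=120+(598-500)*300/277,60+165*260/240;L=M.T@(ray('w9.png',u,v,30)-ee);print(u,v,L)
print('blk y',(M.T@(ray('w9.png',281,150,ee[2]-36)-ee)))"
```

```text
4 [[256.6 221.5]] [[299.8 143.9]] [np.float64(82.4)]
6 [[256.8 220.3]] [[299.6 143.6]] [np.float64(81.5)]
8 [[257.1 219.2]] [[299.4 143.2]] [np.float64(80.6)]
9 [[257.2 218.6]] [[299.3 143. ]] [np.float64(80.1)]
10 [[257.3 218.1]] [[299.2 142.8]] [np.float64(79.7)]
11 [[257.4 217.5]] [[299.1 142.7]] [np.float64(79.3)]
12 [[257.6 217. ]] [[299.  142.5]] [np.float64(78.8)]
14 [[257.8 215.9]] [[298.8 142.1]] [np.float64(78.0)]
226.13718411552347 238.75 [-19.81390176 -39.65358717 102.26373498]
blk y [51.96141147  0.69313443 35.99633805]
```

```bash
python3 -m inch '[[[0.8,-3,0,0,0,0,0],[0.8,-9,0,0,0,0,0],[0.8,-16,0,0,0,0,0],[0.8,-23,0,0,0,0,0],[0.8,-30,0,0,0,0,0],[0.8,-36,0,0,0,0,0],[0.8,-39,0,0,0,0,0],[0.8,-40.2,0,0,0,0,0],[0.8,-40.2,0,0,0,0,0],[0.8,-40.2,0,0,0,0,0]]]'
python3 -c "
from h import *
o=snap('wrist','w10.png');print(o['ft_force'],o['moment'],o['width'])
p=np.load('cr.npy');c,s=np.cos(p[2]),np.sin(p[2]);q=o['ee_pos'][:2]-p[:2];print('local',q@[c,s],q@[-s,c],o['ee_pos'][2])";python3 dot.py w10.png
```

```text
t: 12.2
ee_pos: [535.2, 300.8, 132.5]
orientation: [3.136, 0.191, -0.001]
ft_force: [-0.1, 0.1, -3.2]
width: 22.1
grasp_force: 30.0
[-0.09181019  0.09422184 -3.22772873] [ 0.04808412 -0.01685302  0.05784027] 22.113602910100642
local 20.970637678522003 27.03582725134357 132.5263141763109
w10.png dot 256.4 214.1 edges [(150, 243, 319), (170, 244, 318), (190, 244, 318), (210, 246, 316), (225, 245, 317)] rear v 135
```

It passed over freely with no side force and is aligned to the pin within a fraction of a millimetre. I'll lower it onto the pin.

```bash
python3 -m inch '[[[0,0,2,0,0,0,0],[0,0,4,0,0,0,0],[0,0,6,0,0,0,0],[0,0,8,0,0,0,0],[0,0,9,0,0,0,0],[0,0,10,0,0,0,0],[0,0,10,0,0,0,0],[0,0,10,0,0,0,0]]]'
```

```text
t: 13.05
ee_pos: [535.6, 301.0, 122.7]
orientation: [-3.136, -0.191, -0.0]
ft_force: [0.2, 0.4, -3.1]
width: 21.9
grasp_force: 30.0
```

```bash
python3 -m inch '[[[0,0,1,0,0,0,0],[0,0,2,0,0,0,0],[0,0,3,0,0,0,0],[0,0,3,0,0,0,0],[0,0,3,0,0,0,0]]]'; python3 -m inch '[[[0,0,1,0,0,0,0],[0,0,1.5,0,0,0,0],[0,0,1.5,0,0,0,0]]]'
```

```text
t: 13.55
ee_pos: [535.8, 301.0, 120.1]
orientation: [-3.136, -0.191, -0.001]
ft_force: [-0.6, -1.3, 3.4]
width: 21.8
grasp_force: 30.0
t: 13.85
ee_pos: [535.7, 301.0, 118.3]
orientation: [-3.136, -0.191, -0.001]
ft_force: [-0.3, -0.8, 5.3]
width: 21.7
grasp_force: 30.0
```

Contact came at the strip's height, with a spring-like rise of about 1 N/mm. I'll keep pressing in small steps until it stiffens on the deck.

```bash
python3 -m inch '[[[0,0,1,0,0,0,0],[0,0,1,0,0,0,0]]]'; python3 -m inch '[[[0,0,1,0,0,0,0],[0,0,1,0,0,0,0]]]';python3 -m inch '[[[0,0,0.7,0,0,0,0],[0,0,0.7,0,0,0,0]]]'
```

```text
t: 14.05
ee_pos: [535.8, 301.0, 117.4]
orientation: [-3.136, -0.191, -0.001]
ft_force: [-1.2, -1.1, 5.0]
width: 21.9
grasp_force: 30.0
t: 14.25
ee_pos: [535.8, 301.1, 116.5]
orientation: [-3.136, -0.191, -0.001]
ft_force: [-1.6, -0.7, 8.2]
width: 21.8
grasp_force: 30.0
t: 14.45
ee_pos: [535.8, 301.0, 116.3]
orientation: [-3.136, -0.191, -0.001]
ft_force: [-1.2, -1.5, 9.9]
width: 21.7
grasp_force: 30.0
```

```bash
python3 -m inch '[[[0,0,0.5,0,0,0,0],[0,0,0.5,0,0,0,0],[0,0,0.5,0,0,0,0]]]'
cat > chk.py <<'E'
from h import *
F=[];Z=[]
for i in range(6):
    o=snap('wrist','w11.png');F.append(o['ft_force']);Z.append(o['ee_pos'][2])
snap('side','d11.png');snap('scene','s11.png')
print(np.mean(F,0).round(2),np.mean(Z),o['moment'].round(2),o['width']);np.save('p11.npy',[o['ee_pos'],o['orientation']])
E
python3 chk.py; python3 dot.py w11.png; python3 foot.py p11.npy d11.png s11.png
```

```text
t: 14.75
ee_pos: [535.9, 301.1, 116.3]
orientation: [-3.136, -0.191, -0.001]
ft_force: [-3.5, -3.0, 14.6]
width: 21.7
grasp_force: 30.0
[-3.83 -3.03 14.03] 116.27842062867501 [-0.44  0.78 -0.04] 21.599603774820814
w11.png dot 256.4 214.2 edges [(150, 243, 319), (170, 244, 318), (190, 244, 318), (210, 245, 317), (225, 245, 317)] rear v 135
d11.png 553 mask u 239 273 v 160 186
-4 bbox [237 153] [274 181] IoU 0.408
0 bbox [237 154] [274 182] IoU 0.451
4 bbox [237 155] [274 184] IoU 0.508
8 bbox [237 156] [274 185] IoU 0.553
12 bbox [237 158] [274 186] IoU 0.597
s11.png 1064 mask u 199 249 v 247 289
-4 bbox [195 238] [248 284] IoU 0.421
0 bbox [195 240] [248 286] IoU 0.468
4 bbox [195 241] [248 287] IoU 0.508
8 bbox [196 243] [248 289] IoU 0.578
12 bbox [196 244] [248 290] IoU 0.605
```

The foot has bottomed out: z holds at 116.3 mm while the force climbed to 14 N. The stop hasn't shifted in the grip, and its height matches the deck. I'm handing in.

```bash
python3 -c "
from workcell import ctrl
print(ctrl.close_job())"
```

```text
the job is handed in; nothing more can be done
None
```

The stop is over the pin and held flush on the deck with about 14 N, and the job is handed in; it was hooked about 7 cm from the pointer, but the first slide caught the pin, so I backed off along the bar, lifted clear and slid on again.

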